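# Hitch the latching hook onto the pull-bed stud and prove the latch

### The arm

A 6-joint arm with a two-finger parallel gripper is mounted at the origin on a cart in front of the work surface, level with it; the furniture and walls round the work are solid. World frame = base frame: x ahead of the robot, y to its left, z up, the work surface at z = 0. Lengths are in m, angles in rad, forces in N, time in s.
With the tool pointing down it reaches from about 0.375 to 0.825 m from the base axis. Payload 5.5 kg.
Tool frame: the origin (TCP) lies at the very end of the fingers, on their centre line; the grasp point (between the pads) lies 19 mm behind it; z points along the fingers, y is the line along which they close (so a half turn about z gives the same grasp; the last joint's range is limited). The gripper opens to 85 mm and grips with 20 to 120 N. Pads are 22 mm wide; open, the fingers measure 114 mm over their backs; the gripper's body (76 mm by 85 mm) begins 54 mm behind the grasp point. The pads swing forward as they close: fully open they stand 13 mm farther back than shut.
Start: joints at [-1.257, 0.314, -0.047, 1.21, 0, 1.571], TCP at [0.185, -0.571, 0.21] pointing down, gripper open.
Joint ranges: [-2.67, 2.67], [-0.69, 1.73], [-1.03, 1.25], [-2.08, 2.16], [-1.42, 1.45], [-3.14, 3.14]. Speed limits (rad/s): [2.39, 2.39, 3.01, 3.14, 3.14, 3.14].

### API

Orientations are given as a 3x3 rotation matrix whose columns are the frame's x, y, z axes.
In Python, from rig import bot, camera, job gives the robot as it stands. The module is installed in compiled form; this text tells all that it offers.
- The arm moves only by the tool servo_tool, never from a script. Its argument "motion" is a list that holds one entry, the list of rows, each a list of 6 numbers: the shift along the tool's x, y, z in cm, then the turn, a rotation vector about the tool's x, y, z in degrees. In form: [[[dx, dy, dz, rx, ry, rz], ...]]. A call has 1 to 10 rows; each row is the pose to reach, as a shift and turn from the pose commanded when the call began, along the tool's axes at that moment; what a row does not reach only later rows make up. A row lasts 1/8 s, in which the tool goes at most 62.5 mm and 10.7 degrees, less where a joint would pass 70% of its speed; a pose out of reach is approached as far as the arm can. A call with a gripper value outside its range is refused whole. "grip" is the closure in counts, from 0 (fully open) to 255 (shut), set as the call begins (left out, the last holds). The fingers move at their own pace and stop on an object; "grip_force" is the grip in N (left out, the last holds). Time passes only in rows, so rows that repeat a pose let the fingers close. It gives the time, the measured TCP pose, the force, the opening and the grip force at its end, in the units of the state.
- bot.observe(): the state, without advancing time (a new reading comes with each control period).
- camera(name): name is "scene" or "top" or "wrist"; returns a dict with "color" (480x640x3 uint8, red, green, blue), "range_z" (480x640 float32, m along the optical axis (not along the pixel's ray), 0 where there is no reading), "fov_y" (degrees; the focal length in pixels is half the picture's height over the tangent of half this angle, whatever the lens; pixels are square), "cx", "cy" (the principal point, pixels), "R" (3x3) and "t" (3): a world point X has camera coordinates R X + t; the wrist camera has in their place "tool_from_camera" (4x4, takes a point from camera to tool coordinates, whose origin is the TCP and whose axes are the flange's). Camera axes: x right, y down, z forward; pixel columns grow to the right and rows downward; lengths in m; the calibration is good to about 2 mm. The wrist camera is an equidistant fisheye: a pixel r from the principal point sees the ray r / f radians off the axis. A picture is of the moment at which its call begins: read the wrist's pose just before it.
- job.sign_off(): hands the job in; it is judged then, once.
The state is a dict: "time": time; "joint_pos": joint angles; "joint_vel": joint speeds; "tau": joint torques, N m; "tool_pos": TCP position; "eef_rot": TCP orientation; "force": force on the tool from outside, world axes, zero at the start; "moment": the same for the moment, N m; "opening": finger opening in m; "grip_force": force on a finger pad.
Only numpy, scipy, OpenCV 4.12 (cv2) and the standard library are available. Lean on these libraries where they do the work, as an engineer would, in place of code of your own. Each camera call takes 0.05 s, during which the arm holds its last target. There are 200 camera calls.

### The job

Pick up the yellow latching hook and push its open mouth level along the metal pull bed onto the brass-headed stud until the stud is fully home and the red sprung latch has snapped shut behind it; the stud slides away before it resists, and its load cell must not be pushed or pulled with more than about 15 N. Then pull the hook straight back, with about 8 N at the end, until the stud comes up firmly against its front stop and so proves that the latch holds; set the hook down flat on the bed, still latched, and let go, leaving the white bottle, the jar and the green mount alone.

Things in the scene. Friction and masses are not known exactly. Their poses are not given: they have to be found in the camera images.
- bed: Fixed grey metal bed, a slab 220 x 80 x 16 mm lying on the bench (top face 16 mm up). Origin on its underside, on its centre line (y = 0), 125 mm from the -x end (the end nearer the robot, from which the hook comes) and 95 mm from the +x end. +x is the direction in which the hook is pushed on; z up. The stud stands 0 to 60 mm to +x of the origin.
- stud: The stud. Origin on its axis, level with the bed's underside (16 mm below the bed's top face); axes as the bed. An upright steel pin 12 mm in diameter with a brass head 31 mm in diameter from 24 to 31 mm above the bed's top face: the hook (plate 12 mm thick) can only come on sideways beneath the head. It stands in the bed's slot on the bed's centre line, on a sliding carriage.
- stud_foot (a point): Point on the stud's axis level with the bed's top face. The carriage slides along the bed's x against about 2 N, staying where it is left, between a rear (+x) and a front (-x) stop 45 mm apart that are hidden in the slot and set to a new place each time. At either stop the stud still gives way on a buffer spring, about 2.5 N per mm, up to 5 mm, then is rigid.
- hook: Loose yellow hook, 0.25 kg, lying flat: a plate 12 mm thick, y from -22 to +26 mm, x from -30 to +91 mm. Origin on its underside below the middle of the grip, z up, +x points out of the mouth. The mouth is a slot along y = 0, open at the +x end: about 30 mm wide at the lips, 16 mm wide from x = 83 mm inward. The fully home stud has its axis at about x = 48 mm, y = 0.
- hook_grip (a point): Point inside the hook's black grip, 25 mm above the hook's underside, above the hook's origin; axes as the hook. The grip is an upright block 40 mm along x, 22 mm along y, its top 50 mm above the hook's underside; take it across y, above the 12 mm plate.
- latch (a joint): Angle in rad of the red sprung latch, hinged on the +y side of the slot at hook x = 69 mm: 0 shut (across the slot), 1.5 swung fully inward. The entering stud swings it inward (roughly 3 to 7 N); it springs shut once the stud axis is farther in than about x = 53 mm. It does not swing outward: when the hook is pulled back the stud bears on it, its axis at about x = 60 mm.
- etchant: White bottle with a red cap, 48 mm in diameter, 115 mm tall, origin at its underside. To be left alone.
- mount_2: Green round mount, 31 mm in diameter, 24 mm tall, origin at its underside. To be left alone.
- swab_jar: Clear jar of cotton swabs, 68 mm in diameter, 82 mm tall, origin at its underside. To be left alone.
There are look-alikes about, which are no part of the job. Several things have the shape of the hook; the one meant has the colours described above.

How it is judged:
By the outcome, as a careful person would: the job done as asked, in the order asked, and still so for the second after the job is handed in, with the robot touching nothing.
It also fails if it takes over 61 s, if anything falls off the work surface, if the arm or the gripper's body presses on something with over 40 N, if the wrist force passes 120 N, or if a joint passes its speed limit or range.

## Working session

There is one attempt and no reset: what is moved stays moved. The work goes in short steps, Python scripts to look and compute and a tool call to move; the robot and the scene stay as the last step left them, time stands still between calls to the robot, and variables do not carry over. Pictures are saved under pics/ and viewed, at most 10 in all, crops included, and the job is handed in when it is done.

Besides the shell and the picture viewer there is one more tool, called after ">>>" as a command line: name --argument value ..., lists and objects as JSON in quotes. servo_tool: Moves the arm, as the interface text tells. Its arguments: {"type":"object","properties":{"motion":{"type":"array","items":{"type":"array","items":{"type":"array","items":{"type":"number"}}}},"grip":{"type":"number"},"grip_force":{"type":"number"}},"required":["motion"]}

```bash
mkdir -p pics
cat > h.py <<'E'
import numpy as np, cv2
from rig import bot, camera, job
def f(c): return 240/np.tan(np.radians(c["fov_y"]/2))
def save(c,n,box=None,s=1):
    im=c["color"][:,:,::-1]
    if box: im=im[box[1]:box[3],box[0]:box[2]]
    cv2.imwrite("pics/"+n,cv2.resize(im,None,fx=s,fy=s,interpolation=cv2.INTER_CUBIC))
def world(c,u,v,z=None):
    F=f(c); r=np.array([(u-c["cx"])/F,(v-c["cy"])/F,1]); R,t=c["R"],c["t"]
    o=-R.T@t; d=R.T@r
    if z is None: k=c["range_z"][int(v),int(u)]
    else: k=(z-o[2])/d[2]
    return o+k*d
def cloud(c):
    F=f(c); v,u=np.mgrid[:480,:640]; k=c["range_z"]
    P=np.stack([(u-c["cx"])/F*k,(v-c["cy"])/F*k,k],-1)
    return (P-c["t"])@c["R"]
E
python3 - <<'E'
from h import *
import pickle
a=camera("scene");b=camera("top");pickle.dump((a,b),open("c.pkl","wb"))
save(a,"s.png");save(b,"t.png")
for c in(a,b):print(c["fov_y"],c["cx"],c["cy"],-c["R"].T@c["t"],c["R"])
print(bot.observe())
E
```

```text
53.08930256037317 311.72852118375334 237.4225433043997 [-0.26185513 -0.62097757  0.61794955] [[ 0.55097541 -0.83415409 -0.02475975]
 [-0.44088871 -0.26576865 -0.85731218]
 [ 0.7085501   0.48327422 -0.51420111]]
51.7999093560375 326.1419309631993 231.4857693657904 [ 0.35631119 -0.04806336  0.91861331] [[-6.78482078e-02 -9.97695563e-01  4.30099764e-04]
 [-9.71787336e-01  6.59887043e-02 -2.26439540e-01]
 [ 2.25889343e-01 -1.57814825e-02 -9.74025128e-01]]
{'time': 0.1, 'joint_pos': array([-1.25696375e+00,  3.14179153e-01, -4.79733650e-02,  1.21019597e+00,
       -1.41883945e-05,  1.57077810e+00]), 'joint_vel': array([ 0.00167346, -0.00313443,  0.00141003,  0.00083873, -0.00053198,
       -0.00071693]), 'tau': array([ 1.29673575e-03, -5.40766311e+01,  3.40542054e+01,  1.11967410e-02,
        9.55604219e-05,  1.49110793e-06]), 'tool_pos': array([ 0.18504915, -0.57017263,  0.20920902]), 'eef_rot': array([[ 9.51151784e-01,  3.08723242e-01, -4.92657801e-04],
       [ 3.08723635e-01, -9.51150645e-01,  1.47197113e-03],
       [-1.41600866e-05, -1.55216307e-03, -9.99998795e-01]]), 'force': array([ 0.5099385 , -0.56886507,  0.18295266]), 'moment': array([ 0.02962545, -0.02249305, -0.00315237]), 'grip_force': 0.0, 'opening': 0.08550658847609457}
```

View pics/s.png

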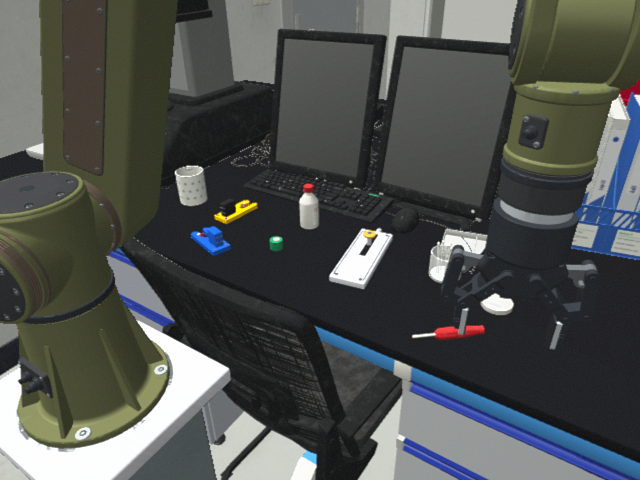

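View pics/t.png

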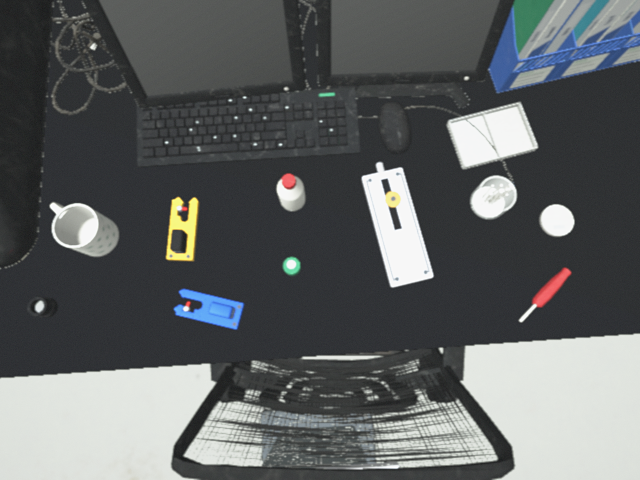

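The scene picture shows the yellow hook at (236,211) and the top view shows it at (182,230), with its mouth pointing up the picture and its black grip at (179,241). The only look-alike is the blue hook, at top (209,309) and scene (211,239). The bed is at top (398,225) with the brass head at (393,199). The bottle is at (290,192), the green mount at (291,266) and the jar at (493,198). I choose the yellow hook.

Run:
```python
from h import *
import pickle
a,b=pickle.load(open("c.pkl","rb"))
cv2.imwrite("pics/crop.png",np.hstack([cv2.resize(b["color"][180:275,145:225,::-1],(400,475),interpolation=2),cv2.resize(b["color"][150:295,350:440,::-1],(295,475),interpolation=2)]))
for n,c in(("scene",a),("top",b)):
    P=cloud(c); h=cv2.cvtColor(c["color"],cv2.COLOR_RGB2HSV); H,S,V=h[...,0],h[...,1],h[...,2]
    y=(H>20)&(H<33)&(S>180)&(V>120)
    k,l,st,ce=cv2.connectedComponentsWithStats(y.astype(np.uint8))
    for i in range(1,k):
        if st[i,4]<30: continue
        Q=P[l==i]; Q=Q[Q[:,2]<.2]
        if len(Q): 
            print(n,"yellow",st[i],ce[i].round(1),np.median(Q,0).round(4),"z",np.percentile(Q[:,2],[5,50,95]).round(4))
            if st[i,4]>200:
                T=Q[abs(Q[:,2]-np.median(Q[:,2]))<.005]; r=cv2.minAreaRect((T[:,:2]*1000).astype(np.float32)); print(r)
    # bed
    m=(S<40)&(V>120)&(P[...,2]>.008)&(P[...,2]<.024)
    k,l,st,ce=cv2.connectedComponentsWithStats(m.astype(np.uint8)); i=1+np.argmax(st[1:,4])
    for i in range(1,k):
      if st[i,4]>1500:
        Q=P[l==i]; print(n,"bed",st[i],np.median(Q[:,2]),cv2.minAreaRect((Q[:,:2]*1000).astype(np.float32)))
    # heights of things
    for lo,hi,nm in((.055,.075,"grip?"),(.036,.056,"head?")):
        m=(P[...,2]>lo-.02)&(P[...,2]<hi)&(P[...,0]>.3)&(P[...,0]<.7)&(c["range_z"]>0)
        if nm=="grip?": m&=(V<60)
        else: m&=(P[...,2]>.038)&(H>12)&(H<33)&(S>80)
        k,l,st,ce=cv2.connectedComponentsWithStats(m.astype(np.uint8))
        for i in range(1,k):
            if st[i,4]>40: Q=P[l==i]; print(n,nm,st[i],Q.mean(0).round(4),np.percentile(Q[:,2],[5,50,95]).round(3),cv2.minAreaRect((Q[:,:2]*1000).astype(np.float32)))
```

```text
scene yellow [214 200  43  24 360] [236.4 211.8] [0.5866 0.1969 0.0102] z [0.0009 0.0102 0.0135]
((591.6521606445312, 209.90374755859375), (54.18595504760742, 124.52147674560547), 84.88089752197266)
scene bed [ 329  228   63   59 1770] 0.015520140417723996 ((578.9705810546875, -192.85256958007812), (244.74612426757812, 80.85482025146484), 9.469254493713379)
scene grip? [161 159  37  26 230] [0.6095 0.4616 0.0599] [0.039 0.063 0.074] ((629.287109375, 460.11328125), (19.395709991455078, 140.59498596191406), 84.18510437011719)
scene grip? [220 198  16  12 112] [0.558  0.206  0.0458] [0.037 0.047 0.051] ((559.9559326171875, 209.3846435546875), (24.284423828125, 44.55619812011719), 81.94120788574219)
scene head? [363 230  13   9  79] [ 0.6084 -0.1895  0.0456] [0.042 0.046 0.048] ((610.0975341796875, -188.46231079101562), (27.49190330505371, 27.667394638061523), 76.81233215332031)
top bed [ 363  162   71  125 4464] 0.015741377041698347 ((579.741455078125, -194.99053955078125), (240.83714294433594, 81.1049575805664), 9.621710777282715)
top grip? [  1 172  41  96 601] [0.6183 0.4594 0.0642] [0.045 0.066 0.074] ((610.6194458007812, 465.6590881347656), (38.31315612792969, 178.33804321289062), 76.61507415771484)
top grip? [180 231   5  21  72] [0.5593 0.1987 0.0447] [0.036 0.046 0.05 ] ((559.3864135742188, 198.850341796875), (4.3312087059021, 35.142337799072266), 87.37520599365234)
top head? [386 192  14  16 156] [ 0.6113 -0.1877  0.0464] [0.044 0.047 0.049] ((611.0443725585938, -188.13230895996094), (24.051250457763672, 27.840576171875), 82.5340576171875)
top head? [170 229  15  23  43] [0.5669 0.2123 0.0468] [0.04  0.048 0.05 ] ((565.3090209960938, 213.58193969726562), (18.492807388305664, 43.624351501464844), 60.4035758972168)
```

View pics/crop.png

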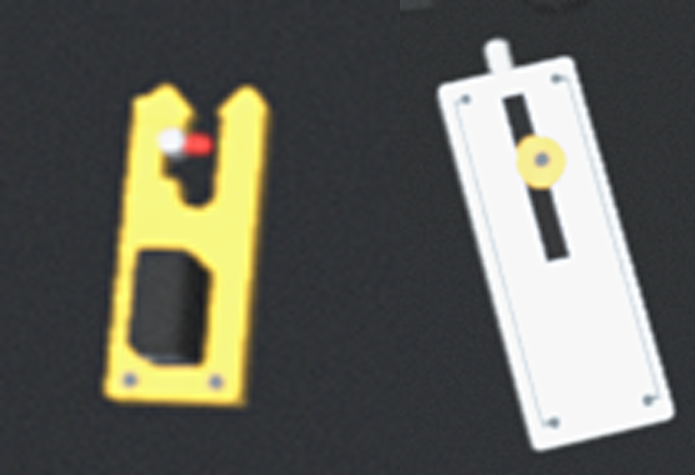

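The crop shows the yellow hook with its red latch, white hinge post and mouth up, and the bed with its slot, brass head and load-cell rod at the far end. Next I fit the poses.

Run:
```python
from h import *
import pickle
a,b=pickle.load(open("c.pkl","rb"))
for n,c,box in(("top",b,(150,185,215,272)),("scene",a,(208,192,265,230))):
    h=cv2.cvtColor(c["color"],cv2.COLOR_RGB2HSV);x0,y0,x1,y1=box
    m=np.zeros((480,640),np.uint8); m[y0:y1,x0:x1]=((h[...,0]>18)&(h[...,0]<35)&(h[...,1]>100)&(h[...,2]>100))[y0:y1,x0:x1]
    v,u=np.nonzero(m); W=np.array([world(c,U,V_,.012)[:2]*1000 for U,V_ in zip(u,v)],np.float32)
    r=cv2.minAreaRect(W); print(n,len(u),r); print(cv2.boxPoints(r).round(1).tolist())
# bed: clean
P=cloud(b);F=f(b)
h=cv2.cvtColor(b["color"],cv2.COLOR_RGB2HSV)
m=((h[...,2]>120)&(h[...,1]<60)).astype(np.uint8); m[:, :355]=0;m[:,440:]=0;m[:155]=0;m[295:]=0
m=cv2.morphologyEx(m,cv2.MORPH_OPEN,np.ones((15,15)))
v,u=np.nonzero(m);W=np.array([world(b,U,V,.016)[:2]*1000 for U,V in zip(u,v)],np.float32)
r=cv2.minAreaRect(W);bp=cv2.boxPoints(r);print("bed",r,bp.round(1).tolist())
th=np.radians(r[2] if r[1][0]>r[1][1] else r[2]-90); d=np.array([np.cos(th),np.sin(th)]);e=np.array([-d[1],d[0]])
print("heading",np.degrees(th),"ends",np.percentile(W@d,[0,1,99,100]),"sides",np.percentile(W@e,[0,1,99,100]))
# brass both views at head-top height
for n,c,box in(("top",b,(380,185,405,212)),("scene",a,(355,222,385,245))):
    h=cv2.cvtColor(c["color"],cv2.COLOR_RGB2HSV);x0,y0,x1,y1=box
    s=np.zeros((480,640),bool); s[y0:y1,x0:x1]=True
    v,u=np.nonzero(s&(h[...,0]>12)&(h[...,0]<35)&(h[...,1]>60)&(h[...,2]>130))
    q=world(c,u.mean(),v.mean(),.047)[:2]*1000; print(n,"head",q,"bed x/y rel centre",(q-np.array(r[0]))@d+15-0,(q-np.array(r[0]))@e)
```

```text
top 1278 ((591.6519775390625, 207.88137817382812), (53.83368682861328, 123.13748931884766), 84.6948471069336)
[[527.9000244140625, 186.8000030517578], [650.5, 175.39999389648438], [655.4000244140625, 229.0], [532.7999877929688, 240.39999389648438]]
scene 405 ((585.8248901367188, 203.9395751953125), (67.28701782226562, 134.60667419433594), 84.75224304199219)
[[515.7000122070312, 176.60000610351562], [649.7999877929688, 164.3000030517578], [655.9000244140625, 231.3000030517578], [521.9000244140625, 243.60000610351562]]
bed ((568.7792358398438, -195.09005737304688), (222.36813354492188, 84.34573364257812), 9.52830982208252) [[452.1000061035156, -171.89999389648438], [466.1000061035156, -255.10000610351562], [685.4000244140625, -218.3000030517578], [671.4000244140625, -135.10000610351562]]
heading 9.52830982208252 ends [417.45404052 420.12004913 634.4937986  639.82218699] sides [-328.7241981  -327.5695749  -245.20761686 -244.37845979]
top head [ 611.60800933 -187.52948488] bed x/y rel centre 58.48944346120157 0.36660918917729646
scene head [ 606.88482025 -189.68362905] bed x/y rel centre 53.474829768195036 -0.9759635859485787
```

The hook origin is about (0.561, 0.210) with a heading of −5.3°. The bed heading is +9.5° with its origin near (0.583, −0.192), and the stud is near (0.610, −0.188). I'll go above the grip with the tool turned half round, which keeps the last joint in range.

>>> servo_tool --motion '[[[59.9, -62.7, 4, 0, 0, -156.7], [59.9, -62.7, 4, 0, 0, -156.7], [59.9, -62.7, 4, 0, 0, -156.7], [59.9, -62.7, 4, 0, 0, -156.7], [59.9, -62.7, 4, 0, 0, -156.7], [59.9, -62.7, 4, 0, 0, -156.7], [59.9, -62.7, 4, 0, 0, -156.7], [59.9, -62.7, 4, 0, 0, -156.7], [59.9, -62.7, 4, 0, 0, -156.7], [59.9, -62.7, 4, 0, 0, -156.7]]]' --grip 0 --grip_force 60

```text
time: 1.35
tool_pos: [0.4565, -0.0062, 0.1811]
eef_rot: [[-0.585, 0.811, 0.0], [0.811, 0.585, -0.0], [-0.0, 0.0, -1.0]]
force: [1.0, -0.8, 0.4]
opening: 0.0852
grip_force: 0.0
```

>>> servo_tool --motion '[[[11.4, 21.1, 1, 0, 0, -48.9], [11.4, 21.1, 1, 0, 0, -48.9], [11.4, 21.1, 1, 0, 0, -48.9], [11.4, 21.1, 1, 0, 0, -48.9], [11.4, 21.1, 1, 0, 0, -48.9], [11.4, 21.1, 1, 0, 0, -48.9], [11.4, 21.1, 1, 0, 0, -48.9]]]'

```text
time: 2.22
tool_pos: [0.5616, 0.2064, 0.171]
eef_rot: [[-0.995, 0.101, -0.001], [0.101, 0.995, -0.0], [0.001, -0.0, -1.0]]
force: [-0.2, -0.5, 0.2]
opening: 0.0855
grip_force: 0.0
```

```bash
cat >> h.py <<'E'
def wproj(c,s,X):
    T=c["tool_from_camera"]; p=np.asarray(s["eef_rot"]).T@(np.asarray(X)-s["tool_pos"]); q=T[:3,:3].T@(p-T[:3,3])
    th=np.arctan2(np.hypot(q[0],q[1]),q[2]); ph=np.arctan2(q[1],q[0]); return c["cx"]+f(c)*th*np.cos(ph),c["cy"]+f(c)*th*np.sin(ph)
def wray(c,s,u,v):
    x,y=u-c["cx"],v-c["cy"]; r=np.hypot(x,y); th=r/f(c); k=np.sin(th)/max(r,1e-9); d=np.array([x*k,y*k,np.cos(th)])
    T=c["tool_from_camera"]; R=np.asarray(s["eef_rot"]); return s["tool_pos"]+R@T[:3,3], R@T[:3,:3]@d
def wworld(c,s,u,v,z): o,d=wray(c,s,u,v); return o+(z-o[2])/d[2]*d
E
python3 - <<'E'
from h import *
s=bot.observe();c=camera("wrist");import pickle;pickle.dump((s,c),open("w.pkl","wb"))
print(s["tool_pos"],s["eef_rot"].round(3),s["joint_pos"].round(2),c["fov_y"],c["cx"],c["cy"],c["tool_from_camera"].round(3))
save(c,"w.png")
th=np.radians(-5.3);R=np.array([[np.cos(th),-np.sin(th)],[np.sin(th),np.cos(th)]])
for n,p in dict(o=(0,0,50),rl=(-30,26,12),rr=(-30,-22,12),fl=(83,26,12),g1=(20,11,50),g2=(-20,-11,50)).items():
    q=R@np.array(p[:2])/1000+[.561,.210]; print(n,np.round(wproj(c,s,[*q,p[2]/1000])))
E
```

```text
[0.56163617 0.20642736 0.17103635] [[-0.995  0.101 -0.001]
 [ 0.101  0.995 -0.   ]
 [ 0.001 -0.    -1.   ]] [ 0.35  0.33 -0.12  1.13 -0.    0.45] 65.70646984690485 314.0397602677053 240.51172897621873 [[ 0.001 -0.963 -0.269  0.068]
 [ 1.     0.001 -0.     0.001]
 [ 0.001 -0.269  0.963 -0.163]
 [ 0.     0.     0.     1.   ]]
o [317. 225.]
rl [347. 182.]
rr [292. 182.]
fl [345. 301.]
g1 [331. 249.]
g2 [303. 200.]
```

View pics/w.png

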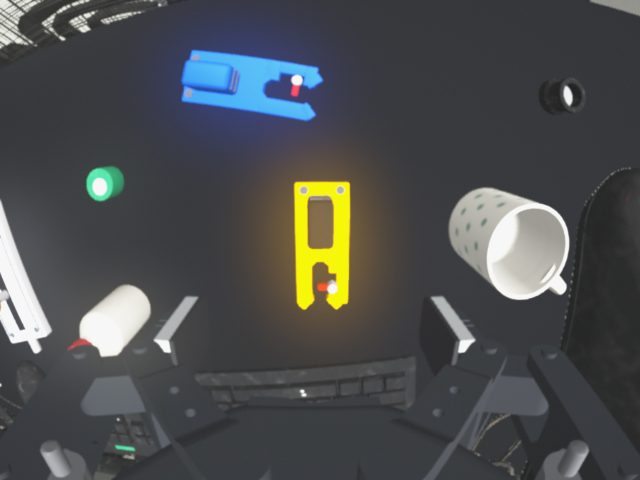

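The wrist view shows the hook with its rear corners at (295,182) and (350,182) and its grip at (320,224). That is about 2.5 mm toward +y from my prediction. I descend and grasp.

>>> servo_tool --motion '[[[0.1, 0.6, 5, 0, 0, 0], [0.1, 0.6, 10, 0, 0, 0], [0.1, 0.6, 14, 0, 0, 0], [0.1, 0.6, 15.4, 0, 0, 0], [0.1, 0.6, 15.4, 0, 0, 0]]]'

```text
time: 2.9
tool_pos: [0.5613, 0.2125, 0.0172]
eef_rot: [[-0.995, 0.1, -0.001], [0.1, 0.995, -0.0], [0.001, -0.0, -1.0]]
force: [0.3, -0.1, 0.9]
opening: 0.0856
grip_force: 0.0
```

>>> servo_tool --motion '[[[0, 0, 0, 0, 0, 0], [0, 0, 0, 0, 0, 0], [0, 0, 0, 0, 0, 0], [0, 0, 0, 0, 0, 0], [0, 0, 0, 0, 0, 0], [0, 0, 0, 0, 0, 0], [0, 0, 0, 0, 0, 0], [0, 0, 0, 0, 0, 0]]]' --grip 255 --grip_force 70

```text
time: 3.9
tool_pos: [0.5621, 0.2131, 0.0181]
eef_rot: [[-0.995, 0.099, 0.001], [0.099, 0.995, 0.0], [-0.001, 0.0, -1.0]]
force: [-0.6, -1.3, 6.3]
opening: 0.0196
grip_force: 68.8
```

>>> servo_tool --motion '[[[0, 0, -2, 0, 0, 0], [0, 0, -7, 0, 0, 0], [0, 0, -12, 0, 0, 0], [0, 0, -16, 0, 0, 0], [0, 0, -16, 0, 0, 0], [0, 0, -16, 0, 0, 0]]]'

```text
time: 4.65
tool_pos: [0.5607, 0.2128, 0.1758]
eef_rot: [[-0.995, 0.099, -0.002], [0.099, 0.995, -0.001], [0.002, -0.001, -1.0]]
force: [0.5, 0.2, -3.9]
opening: 0.02
grip_force: 69.3
```

Run:
```python
from h import *
s=bot.observe();c=camera("wrist");import pickle;pickle.dump((s,c),open("w2.pkl","wb"))
save(c,"w2.png",(220,180,420,480),2)
P=s["tool_pos"];R=s["eef_rot"];print(P,R.round(4))
```

```text
[0.56068814 0.21278261 0.17575915] [[-9.951e-01  9.910e-02 -1.900e-03]
 [ 9.910e-02  9.951e-01 -6.000e-04]
 [ 1.800e-03 -8.000e-04 -1.000e+00]]
```

View pics/w2.png

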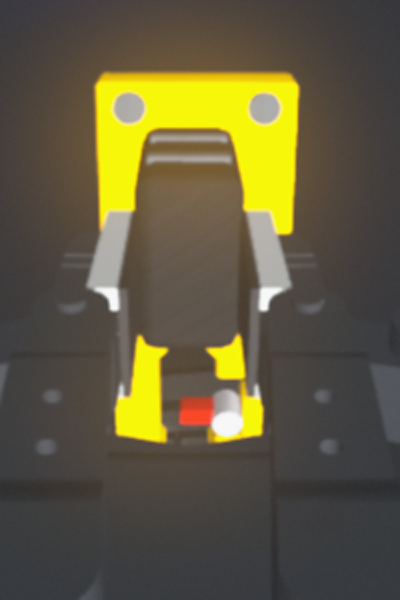

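The hook is held squarely. Its rear plate corners are at full-image (268,222) and (369,222), the rear bottom edge is at row 217, and the latch is shut across the slot. I check its pose in the grip.

Run:
```python
from h import *
import pickle
s,c=pickle.load(open("w2.pkl","rb"))
T=c["tool_from_camera"]
def pt(p,o=(0,0,.018),yaw=0,pitch=0): # hook frame -> tool frame(x=-hx,y=hy? z down) 
    from scipy.spatial.transform import Rotation as Ro
    p=Ro.from_euler("zy",[yaw,pitch],degrees=True).apply(np.array(p)/1000)
    t=np.array([-p[0],p[1],-p[2]])+o
    q=T[:3,:3].T@(t-T[:3,3]); th=np.arctan2(np.hypot(q[0],q[1]),q[2]);ph=np.arctan2(q[1],q[0])
    return np.round([c["cx"]+f(c)*th*np.cos(ph),c["cy"]+f(c)*th*np.sin(ph)],1)
for pitch in(-3,0,3):
  print(pitch,[pt(p,pitch=pitch).tolist() for p in((-30,26,12),(-30,-22,12),(-30,0,0),(-20,11,50),(-20,-11,50),(20,0,50),(69,14,12))])
a,b=pickle.load(open("c.pkl","rb"))
P=cloud(b); print("bottle",P[192,290],"mount",P[266,291],"jar",P[198,493])
```

```text
-3 [[367.1, 219.2], [265.8, 219.0], [312.4, 215.1], [340.9, 261.5], [282.6, 261.4], [311.9, 354.2], [337.3, 394.5]]
0 [[367.5, 221.1], [265.4, 221.0], [312.4, 215.7], [340.9, 268.9], [282.6, 268.9], [311.9, 358.2], [336.9, 391.6]]
3 [[368.0, 223.2], [265.0, 223.1], [312.4, 216.4], [340.9, 276.4], [282.5, 276.3], [311.9, 361.7], [336.6, 388.4]]
bottle [ 0.62458354 -0.00292763  0.0872624 ] mount [0.50342214 0.00592211 0.02443302] jar [ 0.60401953 -0.37708369  0.03535989]
```

>>> servo_tool --motion '[[[3.2, -42.7, 0, 0, 0, -15.2], [3.2, -42.7, 0, 0, 0, -15.2], [3.2, -42.7, 0, 0, 0, -15.2], [3.2, -42.7, 0, 0, 0, -15.2], [3.2, -42.7, 0, 0, 0, -15.2], [3.2, -42.7, 0, 0, 0, -15.2], [3.2, -42.7, 0, 0, 0, -15.2], [3.2, -42.7, 0, 0, 0, -15.2], [3.2, -42.7, 0, 0, 0, -15.2], [3.2, -42.7, 0, 0, 0, -15.2]]]'

```text
time: 5.95
tool_pos: [0.4871, -0.2073, 0.1764]
eef_rot: [[-0.986, -0.167, -0.001], [-0.167, 0.986, 0.001], [0.001, 0.001, -1.0]]
force: [-0.5, -0.2, -2.7]
opening: 0.0198
grip_force: 69.8
```

Run:
```python
from h import *
s=bot.observe();w=camera("wrist");b=camera("top");a=camera("scene");import pickle;pickle.dump((s,w,b,a),open("w3.pkl","wb"))
cv2.imwrite("pics/w3.png",np.hstack([cv2.resize(w["color"][:,:,::-1],(440,330)),cv2.resize(b["color"][140:300,340:460,::-1],(330,440),interpolation=2)[:330]]))
P=s["tool_pos"];R=s["eef_rot"];print(s["time"],P,R.round(4),s["force"])
for u in range(0,1):
    for X in ((.610,-.188,.047),(.583,-.192,.016)): print(wproj(w,s,X))
```

```text
5.95 [ 0.48714277 -0.2073086   0.17637786] [[-9.860e-01 -1.668e-01 -1.400e-03]
 [-1.668e-01  9.860e-01  9.000e-04]
 [ 1.200e-03  1.100e-03 -1.000e+00]] [-0.52117931 -0.19261617 -2.74882178]
(np.float64(311.4232280460513), np.float64(355.2185831426152))
(np.float64(312.12049227765243), np.float64(314.4120596454894))
```

View pics/w3.png

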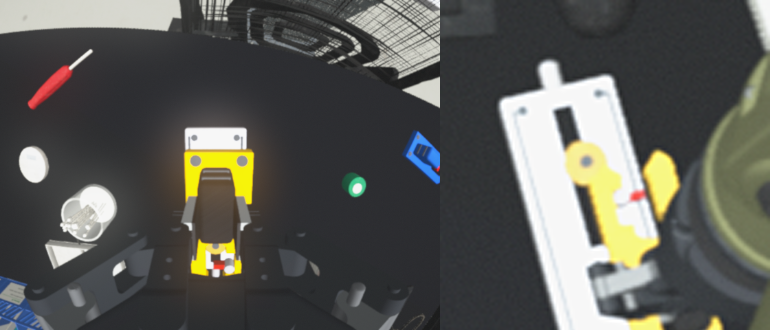

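The wrist view shows the hook in front, with the bed's near end at display (185–247,128) just behind its rear. The top view shows the brass head at display (585,162), partly overlapped by the raised hook. I measure the bed's centre line from the wrist picture.

Run:
```python
from h import *
import pickle
s,w,b,a=pickle.load(open("w3.pkl","rb"))
g=w["color"].astype(int).min(2)
R=s["eef_rot"];P=s["tool_pos"]
def hk(X): # tool coords as hook-like: x fwd, y left
    t=R.T@(X-P); return np.array([-t[0],t[1],X[2]])*1000
for v in range(188,218,4):
    u=np.nonzero(g[v,240:390]>130)[0]+240
    if len(u): L,Rr=hk(wworld(w,s,u[0]-.5,v,.016)),hk(wworld(w,s,u[-1]+.5,v,.016)); print(v,u[0],u[-1],L.round(1),Rr.round(1),"mid",((L+Rr)/2).round(1))
h=cv2.cvtColor(w["color"],cv2.COLOR_RGB2HSV); y=(h[...,0]>20)&(h[...,0]<35)&(h[...,1]>150)
for v in range(222,250,6):
    u=np.nonzero(y[v,240:390])[0]+240; zz=P[2]-.018+.012
    L,Rr=hk(wworld(w,s,u[0]-.5,v,zz)),hk(wworld(w,s,u[-1]+.5,v,zz)); print("hook",v,L.round(1),Rr.round(1))
# head in top, scene
for n,c in(("top",b),("scene",a)):
    h=cv2.cvtColor(c["color"],cv2.COLOR_RGB2HSV); Q=cloud(c)
    m=(h[...,0]>12)&(h[...,0]<33)&(h[...,1]>50)&(h[...,2]>110)&(abs(Q[...,2]-.047)<.004)&(abs(Q[...,0]-.61)<.04)&(abs(Q[...,1]+.188)<.04)
    print(n,m.sum(),"depth centroid in hook frame",hk(np.array([*Q[m][:,:2].mean(0),.047])).round(1))
```

```text
188 269 358 [-25.2 -39.4  16. ] [-25.2  39.8  16. ] mid [-25.2   0.2  16. ]
192 269 358 [-21.6 -39.5  16. ] [-21.7  39.9  16. ] mid [-21.6   0.2  16. ]
196 269 358 [-18.  -39.6  16. ] [-18.1  40.   16. ] mid [-18.    0.2  16. ]
200 269 358 [-14.4 -39.7  16. ] [-14.5  40.1  16. ] mid [-14.5   0.2  16. ]
204 269 358 [-10.8 -39.7  16. ] [-10.9  40.1  16. ] mid [-10.9   0.2  16. ]
208 269 358 [ -7.2 -39.8  16. ] [-7.3 40.2 16. ] mid [-7.2  0.2 16. ]
212 269 358 [ -3.6 -39.9  16. ] [-3.6 40.3 16. ] mid [-3.6  0.2 16. ]
216 269 357 [  0.1 -40.   16. ] [ 0.  39.5 16. ] mid [ 0.  -0.2 16. ]
hook 222 [-29.3 -21.1 170.4] [-29.4  26.4 170.4]
hook 228 [-26.4 -21.2 170.4] [-26.5  27.  170.4]
hook 234 [-23.5 -21.3 170.4] [-23.5  26.6 170.4]
hook 240 [-20.5 -21.4 170.4] [-20.6  26.7 170.4]
hook 246 [-17.6 -21.5 170.4] [-17.6  26.8 170.4]
top 150 depth centroid in hook frame [127.2  -1.7  47. ]
scene 73 depth centroid in hook frame [123.7  -2.1  47. ]
```

>>> servo_tool --motion '[[[0, -0.06, 5, 0, 0, 0], [0, -0.06, 10, 0, 0, 0], [0, -0.06, 13, 0, 0, 0], [0, -0.06, 13.7, 0, 0, 0], [0, -0.06, 13.7, 0, 0, 0], [0, -0.06, 13.7, 0, 0, 0]]]'

```text
time: 6.85
tool_pos: [0.489, -0.2097, 0.0419]
eef_rot: [[-0.986, -0.166, 0.003], [-0.166, 0.986, -0.001], [-0.002, -0.002, -1.0]]
force: [-0.4, -0.2, -3.0]
opening: 0.0194
grip_force: 69.8
```

Run:
```python
from h import *
s=bot.observe();b=camera("top");a=camera("scene")
cv2.imwrite("pics/d.png",np.hstack([cv2.resize(b["color"][150:300,350:450,::-1],(360,540),interpolation=2),cv2.resize(a["color"][215:295,320:400,::-1],(440,440),interpolation=2)[0:440].repeat(1,0) if 0 else cv2.resize(a["color"][205:295,325:398,::-1],(438,540),interpolation=2)]))
print(s["time"],s["tool_pos"],s["eef_rot"].round(4),s["force"])
```

```text
6.85 [ 0.48902144 -0.20970933  0.04185819] [[-0.9862 -0.1655  0.0026]
 [-0.1655  0.9862 -0.0011]
 [-0.0024 -0.0016 -1.    ]] [-0.40006593 -0.23880906 -2.99287664]
```

View pics/d.png

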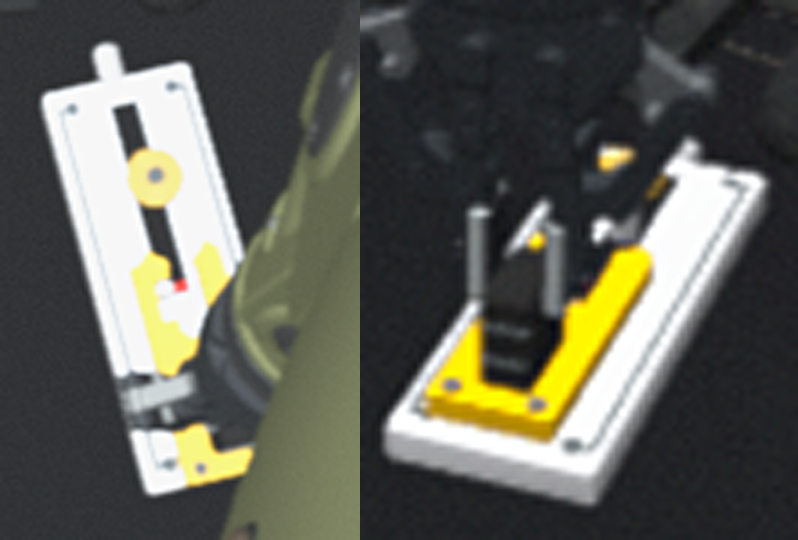

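The hook is square to the bed and just above it, with the stud head on its centre line. I lower it 3 mm and advance to just short of contact.

>>> servo_tool --motion '[[[0, 0, 0.3, 0, 0, 0], [-1, 0, 0.3, 0, 0, 0], [-2, 0, 0.3, 0, 0, 0], [-2.8, 0, 0.3, 0, 0, 0], [-3, 0, 0.3, 0, 0, 0], [-3, 0, 0.3, 0, 0, 0], [-3, 0, 0.3, 0, 0, 0]]]'

```text
time: 7.82
tool_pos: [0.5167, -0.2042, 0.0371]
eef_rot: [[-0.986, -0.165, -0.001], [-0.165, 0.986, 0.0], [0.0, 0.0, -1.0]]
force: [-0.3, 0.2, -2.8]
opening: 0.0198
grip_force: 69.9
```

```bash
cat > m.py <<'E'
from h import *
import sys
s=bot.observe();b=camera("top");R=s["eef_rot"];P=s["tool_pos"]
h=cv2.cvtColor(b["color"],cv2.COLOR_RGB2HSV); Q=cloud(b)
m=(h[...,0]>12)&(h[...,0]<33)&(h[...,1]>50)&(h[...,2]>110)&(abs(Q[...,2]-.047)<.004)&(Q[...,0]>.5)&(abs(Q[...,1]+.188)<.05)
X=np.array([*Q[m][:,:2].mean(0),.047]); t=R.T@(X-P)*1000
v,u=np.nonzero(m)
print("t",s["time"],"F",s["force"].round(1),"P",P.round(4),"head px",u.mean().round(1),v.mean().round(1),m.sum(),"world",X.round(4),"rel fwd,left",-t[0].round(1),t[1].round(1),"R",R[:2,0].round(4))
if len(sys.argv)>1: save(b,sys.argv[1],(340,140,440,260),5)
E
python3 m.py e.png
```

```text
t 7.825 F [-0.3  0.2 -2.8] P [ 0.5167 -0.2042  0.0371] head px 392.6 198.9 166 world [ 0.6117 -0.1884  0.047 ] rel fwd,left 96.3 -0.0 R [-0.9863 -0.1651]
```

View pics/e.png

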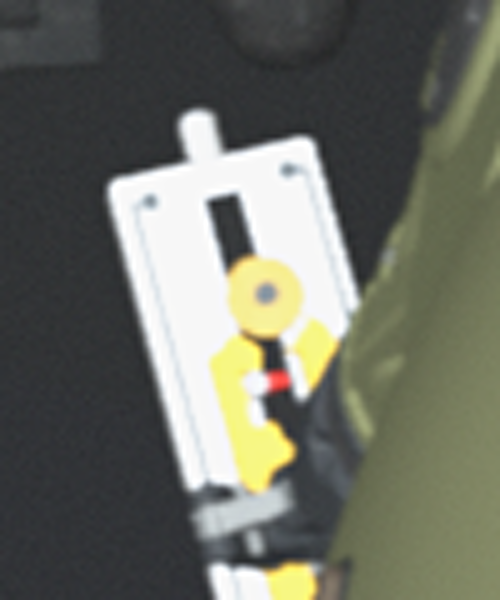

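The mouth is lined up with the stud, head at (265,293) in the crop and latch shut. I push on in steps.

>>> servo_tool --motion '[[[-0.4, 0, 0, 0, 0, 0], [-0.8, 0, 0, 0, 0, 0], [-1.2, 0, 0, 0, 0, 0], [-1.5, 0, 0, 0, 0, 0], [-1.8, 0, 0, 0, 0, 0], [-2.1, 0, 0, 0, 0, 0], [-2.4, 0, 0, 0, 0, 0], [-2.4, 0, 0, 0, 0, 0]]]'

```text
time: 8.88
tool_pos: [0.5409, -0.2001, 0.0371]
eef_rot: [[-0.986, -0.166, -0.0], [-0.166, 0.986, 0.0], [-0.0, 0.0, -1.0]]
force: [-1.6, 1.3, -3.7]
opening: 0.0199
grip_force: 69.8
```

```bash
python3 m.py
```

```text
t 8.875 F [-1.6  1.3 -3.7] P [ 0.5409 -0.2001  0.0371] head px 391.2 193.1 176 world [ 0.623  -0.1868  0.047 ] rel fwd,left 83.1 -0.5 R [-0.9862 -0.1656]
```

>>> servo_tool --motion '[[[-0.25, 0, 0, 0, 0, 0], [-0.5, 0, 0, 0, 0, 0], [-0.75, 0, 0, 0, 0, 0], [-1, 0, 0, 0, 0, 0], [-1, 0, 0, 0, 0, 0]]]'

```text
time: 9.55
tool_pos: [0.5509, -0.1985, 0.0371]
eef_rot: [[-0.986, -0.165, 0.0], [-0.165, 0.986, 0.0], [-0.0, 0.0, -1.0]]
force: [-1.9, 2.2, -2.7]
opening: 0.0198
grip_force: 69.8
```

>>> servo_tool --motion '[[[-0.25, 0, 0, 0, 0, 0], [-0.5, 0, 0, 0, 0, 0], [-0.75, 0, 0, 0, 0, 0], [-1, 0, 0, 0, 0, 0], [-1, 0, 0, 0, 0, 0]]]'

```text
time: 10.18
tool_pos: [0.561, -0.1966, 0.0371]
eef_rot: [[-0.986, -0.166, 0.001], [-0.166, 0.986, 0.001], [-0.001, 0.001, -1.0]]
force: [-0.5, 3.1, -3.1]
opening: 0.0201
grip_force: 69.8
```

```bash
python3 m.py
```

```text
t 10.175 F [-0.5  3.1 -3.1] P [ 0.561  -0.1966  0.0371] head px 388.6 186.2 156 world [ 0.6366 -0.1834  0.047 ] rel fwd,left 76.7 0.5 R [-0.9862 -0.1656]
```

>>> servo_tool --motion '[[[-0.2, 0.06, 0, 0, 0, 0], [-0.4, 0.06, 0, 0, 0, 0], [-0.6, 0.06, 0, 0, 0, 0], [-0.8, 0.06, 0, 0, 0, 0], [-0.8, 0.06, 0, 0, 0, 0]]]'

```text
time: 10.85
tool_pos: [0.5679, -0.1954, 0.0372]
eef_rot: [[-0.986, -0.165, -0.001], [-0.165, 0.986, -0.001], [0.001, -0.0, -1.0]]
force: [-5.4, -0.6, -1.1]
opening: 0.0199
grip_force: 70.1
```

```bash
python3 m.py
```

```text
t 10.85 F [-5.4 -0.6 -1.1] P [ 0.5679 -0.1954  0.0372] head px 385.7 183.1 78 world [ 0.643  -0.1787  0.047 ] rel fwd,left 76.8 4.1 R [-0.9863 -0.1649]
```

>>> servo_tool --motion '[[[-0.15, 0, 0, 0, 0, 0], [-0.3, 0, 0, 0, 0, 0], [-0.45, 0, 0, 0, 0, 0], [-0.6, 0, 0, 0, 0, 0]]]'

```text
time: 11.4
tool_pos: [0.5725, -0.1943, 0.0367]
eef_rot: [[-0.986, -0.165, -0.003], [-0.165, 0.986, -0.0], [0.003, 0.0, -1.0]]
force: [-7.8, 1.1, -1.4]
opening: 0.0197
grip_force: 70.1
```

```bash
python3 m.py f.png
```

```text
t 11.4 F [-7.8  1.1 -1.4] P [ 0.5725 -0.1943  0.0367] head px 382.4 182.3 14 world [ 0.6452 -0.1727  0.047 ] rel fwd,left 75.2 9.4 R [-0.9863 -0.1648]
```

View pics/f.png

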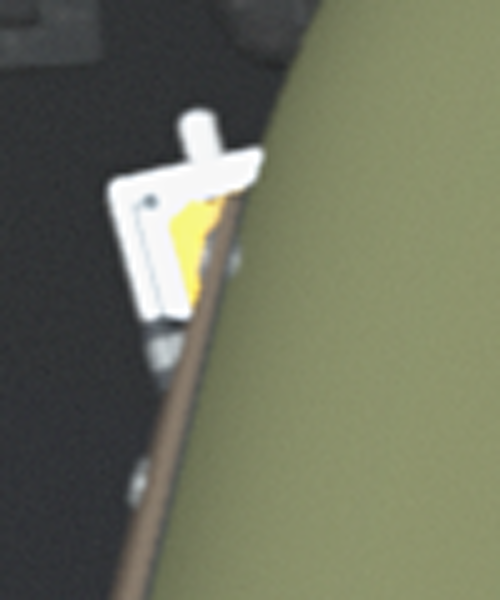

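The top view is now blocked by the arm, with only part of the hook at (195,240) visible. I go on by force in small steps.

>>> servo_tool --motion '[[[-0.1, 0, 0, 0, 0, 0], [-0.2, 0, 0, 0, 0, 0], [-0.2, 0, 0, 0, 0, 0]]]'

```text
time: 11.82
tool_pos: [0.5743, -0.1936, 0.0364]
eef_rot: [[-0.986, -0.165, -0.003], [-0.165, 0.986, 0.0], [0.003, 0.001, -1.0]]
force: [-6.7, 1.9, -3.3]
opening: 0.02
grip_force: 69.9
```

Run:
```python
from h import *
s=bot.observe();w=camera("wrist");a=camera("scene")
import pickle;pickle.dump((s,w,a),open("w4.pkl","wb"))
print(s["force"])
h=cv2.cvtColor(w["color"],cv2.COLOR_RGB2HSV)
for n,m in(("red",((h[...,0]<6)|(h[...,0]>174))&(h[...,1]>150)&(h[...,2]>80)),("brass",(h[...,0]>14)&(h[...,0]<26)&(h[...,1]>40)&(h[...,1]<200)&(h[...,2]>80))):
    m=m.copy(); m[:300]=0;m[:,:250]=0;m[:,390:]=0; v,u=np.nonzero(m); print(n,len(u),(u.mean(),v.mean(),u.min(),u.max(),v.min(),v.max()) if len(u) else "")
P=cloud(a);h=cv2.cvtColor(a["color"],cv2.COLOR_RGB2HSV)
m=(h[...,0]>12)&(h[...,0]<33)&(h[...,1]>50)&(h[...,2]>110)&(abs(P[...,2]-.047)<.005)&(abs(P[...,1]+.185)<.04)&(P[...,0]>.58)
print(m.sum(),P[m].mean(0) if m.any() else "")
cv2.imwrite("pics/g.png",np.hstack([cv2.resize(w["color"][340:440,265:365,::-1],(400,400),interpolation=2),cv2.resize(a["color"][205:275,340:410,::-1],(400,400),interpolation=2)]))
```

```text
[-6.71230873  1.89758683 -3.28012253]
red 167 (np.float64(325.63473053892216), np.float64(373.0), np.int64(319), np.int64(333), np.int64(364), np.int64(381))
brass 1274 (np.float64(314.9136577708006), np.float64(386.8343799058085), np.int64(277), np.int64(351), np.int64(346), np.int64(402))
20 [ 0.63731068 -0.19002057  0.04545617]
```

The red latch is swinging inward and the force is level at about 7 N. I continue.

>>> servo_tool --motion '[[[-0.15, 0, 0, 0, 0, 0], [-0.3, 0, 0, 0, 0, 0], [-0.45, 0, 0, 0, 0, 0], [-0.6, 0, 0, 0, 0, 0]]]'

```text
time: 12.42
tool_pos: [0.5811, -0.1922, 0.0366]
eef_rot: [[-0.986, -0.165, -0.002], [-0.165, 0.986, 0.001], [0.002, 0.001, -1.0]]
force: [-4.4, 3.3, -3.1]
opening: 0.0199
grip_force: 69.9
```

```bash
cat > r.py <<'E'
from h import *
import pickle
def red(w):
    h=cv2.cvtColor(w["color"],cv2.COLOR_RGB2HSV)
    m=((h[...,0]<6)|(h[...,0]>174))&(h[...,1]>150)&(h[...,2]>80); m[:300]=0;m[:,:250]=0;m[:,390:]=0
    v,u=np.nonzero(m); b=(h[...,0]>14)&(h[...,0]<26)&(h[...,1]>40)&(h[...,1]<200)&(h[...,2]>80)
    b[:300]=0;b[:,:285]=0;b[:,345:]=0;V,U=np.nonzero(b)
    return len(u),(u.min(),u.max(),v.min(),v.max()) if len(u) else "", "brass",len(U),np.percentile(V,[1,50,99])if len(U) else""
if __name__=="__main__":
    print("shut ref",red(pickle.load(open("w3.pkl","rb"))[1]))
    s=bot.observe();w=camera("wrist");print(s["time"],s["force"],s["tool_pos"],red(w));pickle.dump((s,w),open("w5.pkl","wb"))
E
python3 r.py
```

```text
shut ref (178, (np.int64(311), np.int64(325), np.int64(379), np.int64(392)), 'brass', 631, array([300., 361., 401.]))
12.425 [-4.38093227  3.27086911 -3.1471114 ] [ 0.58113817 -0.19224975  0.0365724 ] (8, (np.int64(326), np.int64(333), np.int64(364), np.int64(371)), 'brass', 1673, array([350.72, 383.  , 401.  ]))
```

>>> servo_tool --motion '[[[-0.15, 0, 0, 0, 0, 0], [-0.3, 0, 0, 0, 0, 0], [-0.45, 0, 0, 0, 0, 0], [-0.5, 0, 0, 0, 0, 0]]]'

```text
time: 12.98
tool_pos: [0.5879, -0.1925, 0.0376]
eef_rot: [[-0.986, -0.165, 0.001], [-0.165, 0.986, -0.001], [-0.001, -0.001, -1.0]]
force: [-0.1, 0.4, -2.3]
opening: 0.0196
grip_force: 69.9
```

```bash
python3 r.py
```

```text
shut ref (178, (np.int64(311), np.int64(325), np.int64(379), np.int64(392)), 'brass', 631, array([300., 361., 401.]))
12.975 [-0.06429305  0.42767549 -2.315574  ] [ 0.58789714 -0.19249726  0.03762175] (0, '', 'brass', 2158, array([352.57, 376.  , 402.  ]))
```

The force dropped to zero, so the latch has snapped behind the stud. I push the last few millimetres until it bottoms.

>>> servo_tool --motion '[[[-0.1, 0, 0, 0, 0, 0], [-0.2, 0, 0, 0, 0, 0], [-0.3, 0, 0, 0, 0, 0], [-0.3, 0, 0, 0, 0, 0]]]'

```text
time: 13.52
tool_pos: [0.5901, -0.1916, 0.0372]
eef_rot: [[-0.986, -0.165, 0.0], [-0.165, 0.986, -0.0], [-0.0, -0.0, -1.0]]
force: [-0.0, -0.6, -3.3]
opening: 0.0197
grip_force: 69.9
```

>>> servo_tool --motion '[[[-0.1, 0, 0, 0, 0, 0], [-0.2, 0, 0, 0, 0, 0], [-0.2, 0, 0, 0, 0, 0]]]'

```text
time: 13.9
tool_pos: [0.5914, -0.1912, 0.0371]
eef_rot: [[-0.986, -0.165, -0.001], [-0.165, 0.986, -0.0], [0.001, -0.0, -1.0]]
force: [-4.1, -0.8, -1.9]
opening: 0.0198
grip_force: 70.1
```

>>> servo_tool --motion '[[[-0.08, 0, 0, 0, 0, 0], [-0.15, 0, 0, 0, 0, 0], [-0.15, 0, 0, 0, 0, 0]]]'

```text
time: 14.28
tool_pos: [0.5927, -0.191, 0.0371]
eef_rot: [[-0.986, -0.165, -0.001], [-0.165, 0.986, -0.0], [0.001, -0.0, -1.0]]
force: [-4.9, -0.5, 0.9]
opening: 0.0198
grip_force: 70.3
```

```bash
python3 r.py
```

```text
shut ref (178, (np.int64(311), np.int64(325), np.int64(379), np.int64(392)), 'brass', 631, array([300., 361., 401.]))
14.275 [-4.94006229 -0.49605417  0.92775979] [ 0.59268055 -0.19100992  0.0370907 ] (0, '', 'brass', 2162, array([352.61, 373.  , 399.  ]))
```

>>> servo_tool --motion '[[[-0.08, 0, 0, 0, 0, 0], [-0.15, 0, 0, 0, 0, 0], [-0.15, 0, 0, 0, 0, 0], [-0.15, 0, 0, 0, 0, 0]]]'

```text
time: 14.82
tool_pos: [0.5935, -0.1908, 0.037]
eef_rot: [[-0.986, -0.165, -0.002], [-0.165, 0.986, -0.0], [0.003, 0.0, -1.0]]
force: [-7.2, -1.3, 2.3]
opening: 0.02
grip_force: 70.4
```

The stud is home at about 7 N against the rear buffer. Now I pull straight back.

>>> servo_tool --motion '[[[0.4, 0, 0, 0, 0, 0], [0.8, 0, 0, 0, 0, 0], [1.2, 0, 0, 0, 0, 0], [1.6, 0, 0, 0, 0, 0], [2.0, 0, 0, 0, 0, 0], [2.4, 0, 0, 0, 0, 0], [2.7, 0, 0, 0, 0, 0], [3.0, 0, 0, 0, 0, 0], [3.0, 0, 0, 0, 0, 0]]]'

```text
time: 15.95
tool_pos: [0.5652, -0.1957, 0.0373]
eef_rot: [[-0.986, -0.165, -0.0], [-0.165, 0.986, -0.0], [0.0, -0.0, -1.0]]
force: [1.8, -0.3, -3.9]
opening: 0.0197
grip_force: 69.8
```

```bash
python3 m.py; python3 r.py
```

```text
t 15.95 F [ 1.8 -0.3 -3.9] P [ 0.5652 -0.1957  0.0373] head px 386.9 189.1 49 world [ 0.6312 -0.1797  0.047 ] rel fwd,left 67.8 4.9 R [-0.9863 -0.165 ]
shut ref (178, (np.int64(311), np.int64(325), np.int64(379), np.int64(392)), 'brass', 631, array([300., 361., 401.]))
16.0 [ 1.14194976  0.74671243 -3.21374829] [ 0.56519167 -0.1956503   0.03725978] (0, '', 'brass', 1572, array([352., 384., 401.]))
```

>>> servo_tool --motion '[[[0.3, 0, 0, 0, 0, 0], [0.6, 0, 0, 0, 0, 0], [0.9, 0, 0, 0, 0, 0], [1.2, 0, 0, 0, 0, 0], [1.5, 0, 0, 0, 0, 0], [1.7, 0, 0, 0, 0, 0], [1.7, 0, 0, 0, 0, 0]]]'

```text
time: 16.92
tool_pos: [0.5483, -0.1985, 0.0372]
eef_rot: [[-0.986, -0.165, -0.0], [-0.165, 0.986, -0.0], [0.0, -0.0, -1.0]]
force: [1.9, 0.2, -2.9]
opening: 0.0196
grip_force: 69.9
```

```bash
python3 m.py
```

```text
t 16.925 F [ 1.9  0.2 -2.9] P [ 0.5483 -0.1985  0.0372] head px 390.7 199.9 104 world [ 0.61   -0.1846  0.047 ] rel fwd,left 63.1 3.5 R [-0.9863 -0.1651]
```

>>> servo_tool --motion '[[[0.2, 0, 0, 0, 0, 0], [0.4, 0, 0, 0, 0, 0], [0.6, 0, 0, 0, 0, 0], [0.8, 0, 0, 0, 0, 0], [0.8, 0, 0, 0, 0, 0]]]'

```text
time: 17.6
tool_pos: [0.5404, -0.1998, 0.0372]
eef_rot: [[-0.986, -0.165, -0.0], [-0.165, 0.986, -0.0], [0.0, 0.0, -1.0]]
force: [1.7, -0.2, -3.2]
opening: 0.0198
grip_force: 69.9
```

>>> servo_tool --motion '[[[0.15, 0, 0, 0, 0, 0], [0.3, 0, 0, 0, 0, 0], [0.3, 0, 0, 0, 0, 0]]]'

```text
time: 17.98
tool_pos: [0.5375, -0.2003, 0.0372]
eef_rot: [[-0.986, -0.165, -0.0], [-0.165, 0.986, -0.0], [0.0, -0.0, -1.0]]
force: [2.0, 0.0, -3.6]
opening: 0.0197
grip_force: 69.9
```

>>> servo_tool --motion '[[[0.15, 0, 0, 0, 0, 0], [0.3, 0, 0, 0, 0, 0], [0.3, 0, 0, 0, 0, 0]]]'

```text
time: 18.35
tool_pos: [0.5346, -0.2008, 0.0372]
eef_rot: [[-0.986, -0.165, -0.0], [-0.165, 0.986, -0.0], [0.0, -0.0, -1.0]]
force: [1.7, 0.2, -2.6]
opening: 0.02
grip_force: 69.9
```

>>> servo_tool --motion '[[[0.1, 0, 0, 0, 0, 0], [0.2, 0, 0, 0, 0, 0], [0.2, 0, 0, 0, 0, 0]]]'

```text
time: 18.73
tool_pos: [0.5327, -0.2011, 0.0372]
eef_rot: [[-0.986, -0.165, -0.0], [-0.165, 0.986, -0.0], [0.0, -0.0, -1.0]]
force: [2.4, -0.8, -3.8]
opening: 0.0199
grip_force: 69.9
```

>>> servo_tool --motion '[[[0.1, 0, 0, 0, 0, 0], [0.2, 0, 0, 0, 0, 0], [0.2, 0, 0, 0, 0, 0]]]'

```text
time: 19.1
tool_pos: [0.5313, -0.2013, 0.0373]
eef_rot: [[-0.986, -0.165, 0.001], [-0.165, 0.986, 0.0], [-0.001, 0.0, -1.0]]
force: [5.2, 0.3, -4.7]
opening: 0.0199
grip_force: 69.6
```

>>> servo_tool --motion '[[[0.1, 0, 0, 0, 0, 0], [0.2, 0, 0, 0, 0, 0], [0.2, 0, 0, 0, 0, 0]]]'

```text
time: 19.48
tool_pos: [0.5301, -0.2016, 0.0374]
eef_rot: [[-0.986, -0.165, 0.002], [-0.165, 0.986, 0.0], [-0.002, 0.0, -1.0]]
force: [7.2, 1.5, -6.6]
opening: 0.02
grip_force: 69.4
```

The stud is on the front stop at about 7.3 N. I take it slightly farther and hold it there.

>>> servo_tool --motion '[[[0.07, 0, 0, 0, 0, 0], [0.07, 0, 0, 0, 0, 0], [0.07, 0, 0, 0, 0, 0], [0.07, 0, 0, 0, 0, 0]]]'

```text
time: 19.98
tool_pos: [0.5297, -0.2017, 0.0374]
eef_rot: [[-0.986, -0.166, 0.003], [-0.166, 0.986, 0.001], [-0.003, 0.0, -1.0]]
force: [7.7, 0.8, -8.5]
opening: 0.0194
grip_force: 69.3
```

```bash
python3 m.py; python3 -c "
from h import *
print(bot.observe()['moment'])"
```

```text
t 19.975 F [ 7.7  0.8 -8.5] P [ 0.5297 -0.2017  0.0374] head px 394.0 209.4 129 world [ 0.5917 -0.189   0.047 ] rel fwd,left 63.2 2.2 R [-0.9862 -0.1656]
[ 0.18152102 -1.69654815 -0.02445056]
```

>>> servo_tool --motion '[[[0, 0, 0.1, 0, 0, 0], [-0.05, 0, 0.2, 0, 0, 0], [-0.1, 0, 0.3, 0, 0, 0], [-0.1, 0, 0.3, 0, 0, 0]]]'

```text
time: 20.52
tool_pos: [0.5302, -0.2017, 0.0348]
eef_rot: [[-0.986, -0.165, 0.002], [-0.165, 0.986, -0.0], [-0.002, -0.0, -1.0]]
force: [5.4, 1.5, -1.7]
opening: 0.0199
grip_force: 70.2
```

>>> servo_tool --motion '[[[-0.03, 0, 0.06, 0, 0, 0], [-0.05, 0, 0.12, 0, 0, 0], [-0.05, 0, 0.12, 0, 0, 0]]]'

```text
time: 20.9
tool_pos: [0.5309, -0.2018, 0.0342]
eef_rot: [[-0.986, -0.165, 0.002], [-0.165, 0.986, -0.0], [-0.002, -0.001, -1.0]]
force: [5.0, 1.8, 5.1]
opening: 0.0197
grip_force: 70.9
```

The hook rests on the bed. I release, then rise.

>>> servo_tool --motion '[[[0, 0, 0, 0, 0, 0], [0, 0, 0, 0, 0, 0], [0, 0, 0, 0, 0, 0], [0, 0, 0, 0, 0, 0], [0, 0, 0, 0, 0, 0], [0, 0, 0, 0, 0, 0]]]' --grip 100 --grip_force 20

```text
time: 21.65
tool_pos: [0.5295, -0.2016, 0.0329]
eef_rot: [[-0.986, -0.165, -0.0], [-0.165, 0.986, 0.0], [0.0, 0.0, -1.0]]
force: [0.6, 1.0, -0.8]
opening: 0.0521
grip_force: 0.0
```

>>> servo_tool --motion '[[[0, 0, -1, 0, 0, 0], [0, 0, -4, 0, 0, 0], [0, 0, -8, 0, 0, 0], [0, 0, -13, 0, 0, 0], [6, 0, -16, 0, 0, 0], [9, 0, -16, 0, 0, 0], [9, 0, -16, 0, 0, 0]]]'

```text
time: 22.52
tool_pos: [0.4394, -0.2168, 0.1945]
eef_rot: [[-0.987, -0.163, 0.001], [-0.163, 0.987, -0.001], [-0.001, -0.001, -1.0]]
force: [-0.2, 0.2, -0.2]
opening: 0.052
grip_force: 0.0
```

Run:
```python
from h import *
s=bot.observe();w=camera("wrist");b=camera("top");a=camera("scene")
print(s["time"],s["tool_pos"],s["force"],s["opening"])
P=cloud(b)
cv2.imwrite("pics/z.png",np.hstack([cv2.resize(b["color"][150:300,350:450,::-1],(360,540),interpolation=2),cv2.resize(a["color"][200:290,325:398,::-1],(438,540),interpolation=2)]))
h=cv2.cvtColor(a["color"],cv2.COLOR_RGB2HSV);Q=cloud(a)
for n,c in(("top",b),("scene",a)):
    h=cv2.cvtColor(c["color"],cv2.COLOR_RGB2HSV);Q=cloud(c)
    m=(h[...,0]>20)&(h[...,0]<33)&(h[...,1]>100)&(abs(Q[...,1]+.19)<.06)&(Q[...,2]<.036)&(Q[...,2]>.022);p=Q[m]
    print(n,m.sum(),np.linalg.lstsq(np.c_[p[:,:2]-p[:,:2].mean(0),np.ones(len(p))],p[:,2],rcond=None)[0])
```

```text
22.525 [ 0.43942173 -0.21681483  0.19453466] [-0.21044296  0.24228019 -0.19432844] 0.05195348883343652
top 788 [-0.0070415   0.0024238   0.02789179]
scene 323 [0.00020957 0.00824017 0.02735007]
```

View pics/z.png

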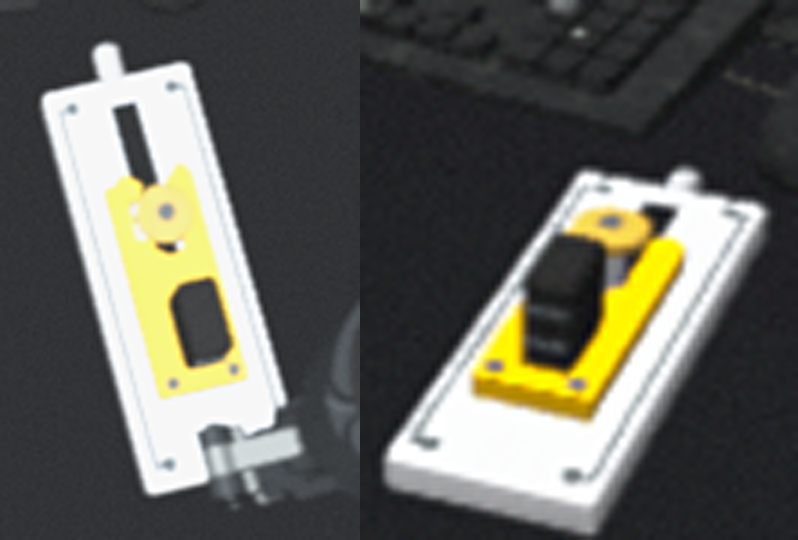

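The hook lies flat on the bed (plate top 28 mm up, tilt under 0.5°), with the stud held in the slot by the latch (head at crop (165,212)). The gripper is clear of it, so I hand in.

```bash
python3 -c "
from rig import job
print(job.sign_off())"
```

```text
the job is handed in; nothing more can be done
None
```

I latched the hook onto the stud (home at about 7 N), pulled it back to the front stop at about 7.7 N with the latch holding, set it down flat on the bed still latched, released it and handed the job in at about 22.6 s.

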